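# Latch the green sample case

### The arm

A 6-joint arm with a two-finger parallel gripper is mounted at the origin on a cart in front of the work surface, level with it; the furniture and walls round the work are solid. World frame = base frame: x ahead of the robot, y to its left, z up, the work surface at z = 0. Lengths are in m, angles in rad, forces in N, time in s.
With the tool pointing down it reaches from about 0.3 to 1 m from the base axis. Payload 5.1 kg.
Tool frame: the origin (TCP) lies at the very end of the fingers, on their centre line; the grasp point (between the pads) lies 19 mm behind it (bot.grasp_offset is the distance from the TCP to the grasp point, in m); z points along the fingers, y is the line along which they close (so a half turn about z gives the same grasp; the last joint's range is limited). The gripper opens to 95 mm and grips with 3 to 60 N. Pads are 20 mm wide; open, the fingers measure 119 mm over their backs; the gripper's body (75 mm by 180 mm) begins 59 mm behind the grasp point.
Start: joints at [1.181, 0.124, 1.65, -0, 1.367, -0.083], TCP at [0.196, 0.62, 0.19] pointing down, gripper open.
Joint ranges: [-2.61, 2.61], [-1.02, 2.33], [0.03, 2.71], [-1.35, 4.49], [0.32, 2.68], [-2.91, 2.91]. Speed limits (rad/s): [2.57, 2.57, 3.14, 3.14, 3.14, 3.14].

### API

Orientations are given as a unit quaternion [w, x, y, z].
In Python, from rig import bot gives the robot as it stands.
- The arm moves only by the tool play_rows, never from a script. Its argument "motion" is a list of rows, each a list of 7 numbers: the shift along the tool's x, y, z scaled (see below), then the turn, a rotation vector about the tool's x, y, z scaled (see below), then the opening, from -1 (shut) to 1 (fully open). In form: [[x, y, z, ax, ay, az, gripper], ...]. A call has 1 to 8 rows; each row shifts and turns the commanded pose from where the row before left it, along the tool's axes as they then stand; what a row does not reach is not made up. The controller multiplies each number of a shift by 2 cm and each number of a turn by 5 degrees. A row lasts 1/10 s, in which the tool goes at most 50 mm and 8.59 degrees, less where a joint would pass 70% of its speed; a pose out of reach is approached as far as the arm can. A call with a number of a shift or a turn outside -1 to 1 is refused whole. A call with a gripper value outside its range is refused whole. The fingers move at their own pace and stop on an object; "newtons" is the grip in N (left out, the last holds). Time passes only in rows, so rows that do not move let the fingers close. It gives the time, the measured TCP pose, the force, the opening and the grip force at its end, in the units of the state.
- bot.state(): the state, without advancing time (a new reading comes with each control period).
- bot.grab_frame(name): name is "scene" or "side" or "wrist"; returns a dict with "img" (400x640x3 uint8, blue, green, red), "fx", "fy", "cx", "cy" (pixels), "D" ([k1, k2, p1, p2, k3] as OpenCV has them; the pictures are not rectified), "extrinsics" (4x4, takes a point from world to camera coordinates). Camera axes: x right, y up, looking along -z (the intrinsics and any distortion apply to the point x, -y, -z); pixel columns grow to the right and rows downward; lengths in m; the calibration is good to about 2 mm. A picture is of the moment at which its call begins. There is no depth.
- bot.close_job(): hands the job in; it is judged then, once.
The state is a dict: "time_s": time; "q": joint angles; "qd": joint speeds; "tau": joint torques, N m; "tcp_pos": TCP position; "tool_rot": TCP orientation; "force": force on the tool from outside, world axes, zero at the start; "wrist_torque": the same for the moment, N m; "opening": opening from 0.0 (shut) to 1.0 (fully open); "finger_force": force on a finger pad.
Only numpy, scipy, OpenCV 4.12 (cv2) and the standard library are available. Lean on these libraries where they do the work, as an engineer would, in place of code of your own. Each camera call takes 0.05 s, during which the arm holds its last target. There are 200 camera calls.

### The job

Latch the green case: flip its wire bail over so that the crossbar drops behind the hook on the sliding lid, then swing the red lever back over and press it down past centre until it lies flat and holds the lid tight. Leave the yellow case's latch alone, it is not packed yet.

Things in the scene. Friction and masses are not known exactly. Their poses are not given: they have to be found in the camera images.
- green_keeper (a point): Seat of the crossbar's centre behind the hook (24 mm wide, top 11 mm above the seat) on the fixed green case's sliding lid; case 236x112 mm, top 64 mm high, seat 7 mm above that. Axes: x along the case from lever to hook, z up. Lever pivot at x -78.5, z +15 mm from here, mid-case. Latching pulls lid and seat 3 mm towards the lever against a spring (15 N).
- green_bar (a point): Centre of the crossbar (44 mm long, 8 mm thick, along the case's y) of the green case's steel wire bail. Its side wires run 96 mm to a pin on the lever, 20 mm from the pivot; the lever is between them. At the start it leans back past upright, away from the hook, 120 mm over the case; pushed 30 deg past upright towards the hook it falls, landing 10 to 20 mm beyond the seat.
- green_lever (a joint): Red lever, rad: 0 flat, shut, pointing away from the hook; 1.57 upright. Starts at 1.78 to 2.05, leaning to the hook; stays where left. 27 mm wide, 8 mm thick, end 70 mm from the pivot. To shut it push its hook-side face, 50 mm from the pivot, back and down along the arc (under 10 N); this draws the fallen bar under the hook's lip. Below 0.3 it is past centre and snaps flat.
- yellow_bar (a point): Crossbar centre of the bail of the other case, the same in every way but yellow; it also stands open and is to be left so.

How it is judged:
By the outcome, as a careful person would: the job done as asked, in the order asked, and still so for the second after the job is handed in, with the robot touching nothing.
It also fails if it takes over 37 s, if anything falls off the work surface, if the arm or the gripper's body presses on something with over 40 N, if the wrist force passes 120 N, or if a joint passes its speed limit or range.

## Working session

There is one attempt and no reset: what is moved stays moved. The work goes in short steps, Python scripts to look and compute and a tool call to move; the robot and the scene stay as the last step left them, time stands still between calls to the robot, and variables do not carry over. Pictures are saved under pics/ and viewed, at most 10 in all, crops included, and the job is handed in when it is done.

Besides the shell and the picture viewer there is one more tool, called after "Emit:" as name(argument=value, ...) on one line, values as JSON. play_rows: Moves the arm, as the interface text tells. Shifts and turns lie within -1 to 1; 1 stands for 2 cm of shift or 5 degrees of turn. Its arguments: {"type":"object","properties":{"motion":{"type":"array","items":{"type":"array","items":{"type":"number","minimum":-1,"maximum":1}}},"newtons":{"type":"number"}},"required":["motion"]}

```bash
mkdir -p pics
cat > h.py <<'E'
import numpy as np, cv2
from rig import bot
def und(f,uv):
    K=np.array([[f["fx"],0,f["cx"]],[0,f["fy"],f["cy"]],[0,0,1]])
    return cv2.undistortPoints(np.array(uv,float).reshape(-1,1,2),K,np.array(f["D"],float)).reshape(-1,2)
def ray(f,uv):
    E=np.array(f["extrinsics"]);R=E[:3,:3];o=-R.T@E[:3,3]
    n=und(f,uv); d=np.c_[n[:,0],-n[:,1],-np.ones(len(n))]@R
    return o,d
def onz(f,uv,z):
    o,d=ray(f,uv); return o+d*((z-o[2])/d[:,2])[:,None]
def tri(fs,uvs):
    A=np.zeros((3,3));b=np.zeros(3);L=[]
    for f,uv in zip(fs,uvs):
        o,d=ray(f,[uv]);d=d[0]/np.linalg.norm(d[0]);P=np.eye(3)-np.outer(d,d);A+=P;b+=P@o;L.append((P,o))
    p=np.linalg.solve(A,b);return p,[np.linalg.norm(P@(p-o)) for P,o in L]
def proj(f,p):
    E=np.array(f["extrinsics"]);c=E[:3,:3]@np.array(p)+E[:3,3]
    K=np.array([[f["fx"],0,f["cx"]],[0,f["fy"],f["cy"]],[0,0,1]])
    return cv2.projectPoints(np.array([[c[0],-c[1],-c[2]]]),np.zeros(3),np.zeros(3),K,np.array(f["D"],float))[0].ravel()
E
python3 - <<'E'
from h import *
import pickle
fs={n:bot.grab_frame(n) for n in("scene","side","wrist")}
pickle.dump(fs,open("f0.pkl","wb"))
for n in fs: cv2.imwrite(f"pics/{n}0.png",fs[n]["img"])
s=bot.state();print(s["tcp_pos"],s["tool_rot"],s["time_s"])
for n,f in fs.items():
    E=np.array(f["extrinsics"]);print(n,-E[:3,:3].T@E[:3,3],-E[2,:3])
E
```

```text
[0.19612515 0.61914347 0.18888646] [-1.75189295e-04  1.52786569e-01  9.88258885e-01 -7.80615317e-04] 0.15
scene [-0.15030055 -1.04839919  0.6930319 ] [ 0.52074799  0.73909591 -0.42726896]
side [0.58666201 0.93054057 0.55211921] [-0.05244703 -0.92382549 -0.37920414]
wrist [0.11691172 0.64444844 0.38348653] [ 0.28221691 -0.08859345 -0.95525118]
```

View pics/scene0.png

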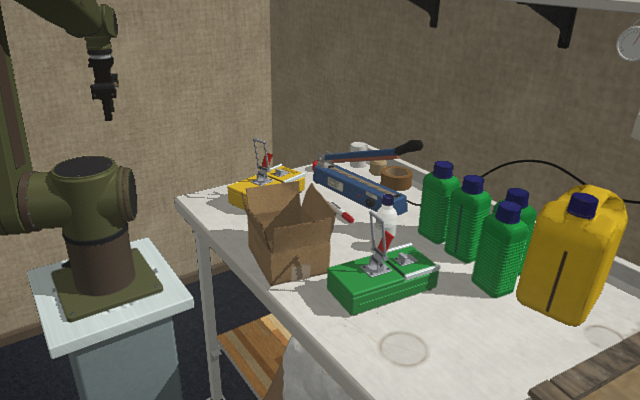

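View pics/side0.png

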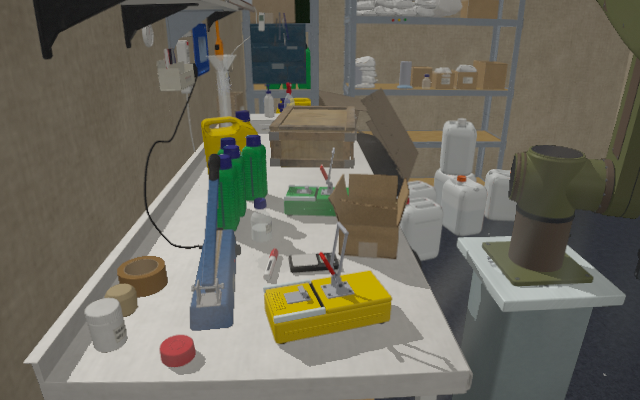

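Scene: the green case is at about (385,275), with its red lever at (387,242) and bail top near (380,212). The yellow case is at (265,185). In the side view the green case is at (312,200), partly hidden by a carton. I'll zoom in on both.

Run:
```python
from h import *
import pickle
fs=pickle.load(open("f0.pkl","rb"))
a=fs["scene"]["img"][190:320,315:450];b=fs["side"]["img"][140:225,275:360]
a=cv2.resize(a,(540,520),interpolation=cv2.INTER_CUBIC);b=cv2.resize(b,(510,510),interpolation=cv2.INTER_CUBIC)
cv2.imwrite("pics/c1.png",a);cv2.imwrite("pics/c2.png",b)
for n in("scene","side"):
    f=fs[n];h=cv2.cvtColor(f["img"],cv2.COLOR_BGR2HSV)
    r=(((h[...,0]<8)|(h[...,0]>172))&(h[...,1]>150)&(h[...,2]>80)).astype(np.uint8)
    k,_,st,c=cv2.connectedComponentsWithStats(r)
    print(n,[(st[i].tolist(),c[i].round(1).tolist()) for i in range(1,k) if st[i][4]>8])
```

```text
scene [([267, 153, 6, 11, 32], [269.2, 156.8]), ([262, 156, 5, 11, 32], [264.0, 162.1]), ([313, 161, 5, 9, 22], [314.3, 163.7]), ([342, 213, 11, 10, 60], [347.2, 217.2]), ([385, 231, 8, 19, 81], [387.8, 238.7]), ([378, 240, 5, 12, 28], [380.5, 246.1])]
side [([286, 83, 5, 11, 40], [288.3, 87.6]), ([319, 253, 16, 22, 93], [326.4, 263.0]), ([161, 341, 6, 9, 31], [163.6, 345.5]), ([172, 344, 19, 11, 62], [182.4, 349.0])]
```

View pics/c1.png

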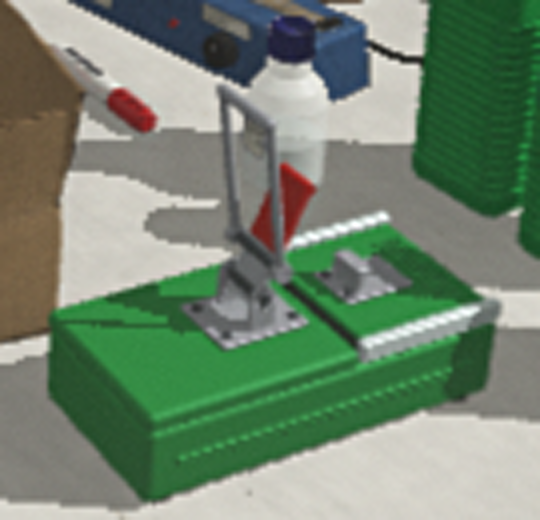

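View pics/c2.png

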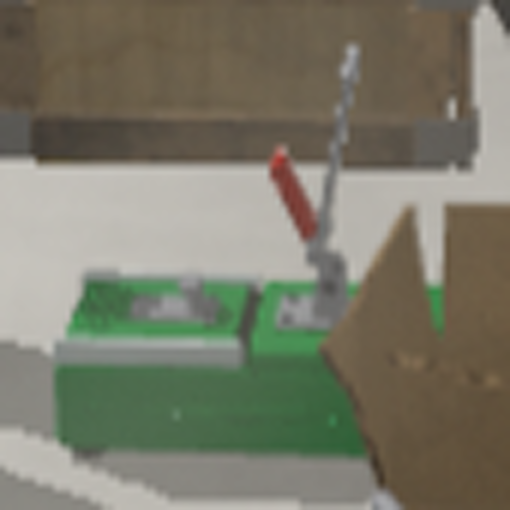

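The crops show the hook at scene (403,257) and side (307,187). The crossbar ends are at scene (370.5,212.5) and (383,222), and its side-view point is (333,148). The lever tip is at scene (390,234) and side (322,165.5). Triangulating these next.

Run:
```python
from h import *
import pickle
fs=pickle.load(open("f0.pkl","rb"));F=[fs["scene"],fs["side"]]
S=lambda x,y:(315+x/4,190+y/4);D=lambda x,y:(275+x/6,140+y/6)
for n,a,b in[("bar",S(247,108),D(350,48)),("lever tip",S(301,176),D(280,153)),("hooktop",S(350,254),D(190,280)),("pivot?",S(253,270),D(325,258)),("slit near/far top",S(358,352),D(240,362))]:
    p,e=tri(F,[a,b]);print(n,p.round(4),np.round(e,4))
print("scene z=.064",onz(F[0],[S(52,315),S(155,425),S(358,352),S(283,280)],.064).round(4))
print("scene z=0",onz(F[0],[S(150,500),S(48,395)],0).round(4))
print("bar ends z",onz(F[0],[S(222,90),S(272,127)],.18).round(4))
print("baseplate z.066", onz(F[0],[S(182,310),S(225,347),S(307,320)],.066).round(4), "hook plate",onz(F[0],[S(352,298),S(318,278),S(410,283)],.066).round(4),"lid far right",onz(F[0],[S(490,305)],.07).round(4))
print("carton z",onz(F[0],[(266,283),(328,270)],0).round(3))
print("bottle top",onz(F[0],[(388,205)],.15).round(3), onz(F[0],[(385,250)],0).round(3))
print("side topcorner",onz(F[1],[D(57,345),D(85,275)],.068).round(4))
```

```text
bar [ 0.4887 -0.3756  0.2057] [0.0037 0.0037]
lever tip [ 0.5269 -0.3788  0.1515] [0.0004 0.0004]
hooktop [ 0.5748 -0.3762  0.0833] [0.0002 0.0002]
pivot? [ 0.5036 -0.3723  0.0956] [0.0005 0.0005]
slit near/far top [ 0.5545 -0.4015  0.0321] [0.0081 0.0081]
scene z=.064 [[ 0.4119 -0.31    0.064 ]
 [ 0.3977 -0.4197  0.064 ]
 [ 0.5313 -0.4303  0.064 ]
 [ 0.5451 -0.3542  0.064 ]]
scene z=0 [[ 0.4101 -0.4054 -0.    ]
 [ 0.4191 -0.2996  0.    ]]
bar ends z [[ 0.5186 -0.319   0.18  ]
 [ 0.5133 -0.3666  0.18  ]]
baseplate z.066 [[ 0.4743 -0.3482  0.066 ]
 [ 0.4713 -0.3888  0.066 ]
 [ 0.5267 -0.3942  0.066 ]] hook plate [[ 0.5634 -0.3919  0.066 ]
 [ 0.5613 -0.3659  0.066 ]
 [ 0.6025 -0.399   0.066 ]] lid far right [[ 0.6195 -0.4441  0.07  ]]
carton z [[ 0.312 -0.203 -0.   ]
 [ 0.466 -0.239  0.   ]]
bottle top [[ 0.62  -0.269  0.15 ]] [[ 0.647 -0.247  0.   ]]
side topcorner [[ 0.6438 -0.3245  0.068 ]
 [ 0.6319 -0.4303  0.068 ]]
```

```bash
cat >> h.py <<'E'
from scipy.spatial.transform import Rotation as Ro
YAW=np.radians(-6);CX=np.array([np.cos(YAW),np.sin(YAW),0]);CY=np.array([-np.sin(YAW),np.cos(YAW),0]);H=np.array([.575,-.3762,.0833])
def mid(f,uv): # ray with mid-plane of case
    o,d=ray(f,[uv]);d=d[0];return o+d*((H-o)@CY)/(d@CY)
def plan(p0,yaw0,p1,yaw1):
    "rows from p0 to p1, tool down, yaw of tool y"
    dp=np.array(p1)-p0;dy=yaw1-yaw0
    for n in range(1,80):
        rows=[]
        for i in range(n):
            y=yaw0+dy*i/n;T=np.array([[-np.sin(y),np.cos(y),0],[np.cos(y),np.sin(y),0],[0,0,-1]])
            rows.append(list(T@dp/n/.02)+[0,0,-np.degrees(dy)/n/5,-1])
        if np.abs(rows).max()<=1.0001: break
    return np.clip(np.round(rows,2),-1,1).tolist()
E
python3 - <<'E'
from h import *
import pickle
fs=pickle.load(open("f0.pkl","rb"));F=[fs["scene"],fs["side"]]
S=lambda x,y:(315+x/4,190+y/4);D=lambda x,y:(275+x/6,140+y/6)
c=lambda p:(np.round([(p-H)@CX,(p-H)@CY,p[2]],4))
for n,a,b in[("bar",S(247,108),D(350,48)),("tip",S(301,176),D(280,153)),("hook",S(350,254),D(190,280)),("wirelow",S(258,258),D(318,258))]:
    print(n,c(mid(F[0],a)),c(mid(F[1],b)))
# yellow bar, carton tops
print("ybar",tri(F,[(259,139),(340,225)]),"ylev",tri(F,[(265,157),(326,262)])[0])
for p in[(250,.2),(250,.25)]:print(onz(F[0],[(250,195),(322,183),(335,213),(303,230)],p[1]).round(3))
print("carton tri",tri(F,[(333,213),(337,180)]))
s=bot.state();p=s["tcp_pos"];y0=np.radians(72.4)
for a in plan(p,y0,[.42,.22,.36],np.radians(15)):print(a)
E
```

```text
bar [-0.0826  0.      0.198 ] [-0.0834  0.      0.2104]
tip [-0.0417 -0.      0.1457] [-0.0477  0.      0.1541]
hook [-0.0004 -0.      0.0832] [-0.      0.      0.0835]
wirelow [-0.0664  0.      0.0996] [-0.0676  0.      0.0971]
ybar (array([0.5160731 , 0.18374285, 0.20508734]), [np.float64(0.002626491272451865), np.float64(0.0026264912724518643)]) ylev [0.54373103 0.20079691 0.13623095]
[[ 0.315 -0.133  0.2  ]
 [ 0.493 -0.166  0.2  ]
 [ 0.427 -0.308  0.2  ]
 [ 0.329 -0.332  0.2  ]]
[[ 0.268 -0.226  0.25 ]
 [ 0.428 -0.256  0.25 ]
 [ 0.368 -0.383  0.25 ]
 [ 0.28  -0.405  0.25 ]]
carton tri (array([ 0.48691654, -0.22948834,  0.15125564]), [np.float64(0.005040987216234377), np.float64(0.005040987216234405)])
[-0.73, -0.68, -0.37, 0.0, 0.0, 0.5, -1.0]
[-0.76, -0.65, -0.37, 0.0, 0.0, 0.5, -1.0]
[-0.78, -0.61, -0.37, 0.0, 0.0, 0.5, -1.0]
[-0.81, -0.58, -0.37, 0.0, 0.0, 0.5, -1.0]
[-0.83, -0.54, -0.37, 0.0, 0.0, 0.5, -1.0]
[-0.86, -0.51, -0.37, 0.0, 0.0, 0.5, -1.0]
[-0.88, -0.47, -0.37, 0.0, 0.0, 0.5, -1.0]
[-0.9, -0.43, -0.37, 0.0, 0.0, 0.5, -1.0]
[-0.91, -0.39, -0.37, 0.0, 0.0, 0.5, -1.0]
[-0.93, -0.35, -0.37, 0.0, 0.0, 0.5, -1.0]
[-0.95, -0.31, -0.37, 0.0, 0.0, 0.5, -1.0]
[-0.96, -0.27, -0.37, 0.0, 0.0, 0.5, -1.0]
[-0.97, -0.23, -0.37, 0.0, 0.0, 0.5, -1.0]
[-0.98, -0.18, -0.37, 0.0, 0.0, 0.5, -1.0]
[-0.98, -0.14, -0.37, 0.0, 0.0, 0.5, -1.0]
[-0.99, -0.1, -0.37, 0.0, 0.0, 0.5, -1.0]
[-0.99, -0.06, -0.37, 0.0, 0.0, 0.5, -1.0]
[-0.99, -0.01, -0.37, 0.0, 0.0, 0.5, -1.0]
[-0.99, 0.03, -0.37, 0.0, 0.0, 0.5, -1.0]
[-0.99, 0.07, -0.37, 0.0, 0.0, 0.5, -1.0]
[-0.99, 0.12, -0.37, 0.0, 0.0, 0.5, -1.0]
[-0.98, 0.16, -0.37, 0.0, 0.0, 0.5, -1.0]
[-0.97, 0.2, -0.37, 0.0, 0.0, 0.5, -1.0]
```

Emit:
play_rows(motion=[[-1,0,-1,0,0,0.98,-1],[-1,0,-1,0,0,0.98,-1],[-1,0,-1,0,0,0.98,-1],[-1,0,-1,0,0,0.98,-1],[-1,0,-1,0,0,0.98,-1],[-1,0,-1,0,0,0.98,-1],[-1,0,-1,0,0,0.98,-1],[-1,0,-1,0,0,0.98,-1]], newtons=20)

```text
time_s: 0.95
tcp_pos: [0.3259, 0.5295, 0.3501]
tool_rot: [-0.0, 0.477, 0.879, -0.0]
force: [0.1, 0.6, -0.1]
opening: 0.385
finger_force: 0.0
```

Emit:
play_rows(motion=[[-1,0,0,0,0,0.98,-1],[-1,0,0,0,0,0.98,-1],[-1,0,0,0,0,0.98,-1],[-1,0,0,0,0,0.98,-1],[-1,0,0,0,0,0.98,-1],[-1,0,0,0,0,0.98,-1],[-1,0,0,0,0,0.98,-1],[-1,0,0,0,0,0.98,-1]])

```text
time_s: 1.75
tcp_pos: [0.3687, 0.3785, 0.3493]
tool_rot: [0.0, 0.744, 0.668, -0.0]
force: [0.3, -0.1, -0.1]
opening: 0.004
finger_force: 0.0
```

Emit:
play_rows(motion=[[-1,0.22,0,0,0,0,-1],[-1,0.22,0,0,0,0,-1],[-1,0.22,0,0,0,0,-1],[-1,0.22,0,0,0,0,-1],[-1,0.22,0,0,0,0,-1],[-1,0.22,0,0,0,0,-1],[-1,0.22,0,0,0,0,-1],[-1,0.22,0,0,0,0,-1]])

```text
time_s: 2.55
tcp_pos: [0.3869, 0.2157, 0.3495]
tool_rot: [-0.0, 0.743, 0.669, -0.0]
force: [0.8, -0.7, -0.6]
opening: 0.006
finger_force: 0.0
```

Emit:
play_rows(motion=[[-1,0.22,0,0,0,0,-1],[-1,0.22,0,0,0,0,-1],[-1,0.22,0,0,0,0,-1],[-1,0.22,0,0,0,0,-1],[-1,0.22,0,0,0,0,-1],[-1,0.22,0,0,0,0,-1],[-1,0.22,0,0,0,0,-1],[-1,0.22,0,0,0,0,-1]])

```text
time_s: 3.35
tcp_pos: [0.4053, 0.053, 0.3496]
tool_rot: [-0.0, 0.743, 0.669, -0.0]
force: [0.1, -0.1, -0.3]
opening: 0.004
finger_force: 0.0
```

Emit:
play_rows(motion=[[-1,0.22,0,0,0,0,-1],[-1,0.22,0,0,0,0,-1],[-1,0.22,0,0,0,0,-1],[-1,0.22,0,0,0,0,-1],[-1,0.22,0,0,0,0,-1],[-1,0.22,0,0,0,0,-1],[-1,0.22,0,0,0,0,-1],[-1,0.22,0,0,0,0,-1]])

```text
time_s: 4.15
tcp_pos: [0.4236, -0.1098, 0.3495]
tool_rot: [-0.0, 0.743, 0.669, -0.0]
force: [0.2, 0.4, 0.1]
opening: 0.003
finger_force: 0.0
```

Emit:
play_rows(motion=[[-1,0.22,0,0,0,0,-1],[-1,0.22,0,0,0,0,-1],[-1,0.22,0,0,0,0,-1],[-1,0.22,0,0,0,0,-1],[-1,0.22,0,0,0,0,-1],[-1,0.22,0,0,0,0,-1],[-1,0.22,0,0,0,0,-1],[-1,0.22,0,0,0,0,-1]])

```text
time_s: 4.95
tcp_pos: [0.4421, -0.2726, 0.3495]
tool_rot: [-0.0, 0.743, 0.669, -0.0]
force: [-0.3, 1.4, -0.1]
opening: 0.009
finger_force: 0.0
```

Emit:
play_rows(motion=[[-1,0.2,0,0,0,0,-1],[-1,0.2,0,0,0,0,-1],[-1,0.2,0,0,0,0,-1],[-0.5,0,0,0,0,0,-1],[0,0,0,0,0,0,-1]])

```text
time_s: 5.45
tcp_pos: [0.4465, -0.3438, 0.3493]
tool_rot: [-0.001, 0.744, 0.669, -0.0]
force: [0.0, -0.1, 0.2]
opening: 0.009
finger_force: 0.0
```

Run:
```python
from h import *
import pickle
fs={n:bot.grab_frame(n) for n in("scene","wrist")}
pickle.dump(fs,open("f1.pkl","wb"))
f=fs["wrist"];cv2.imwrite("pics/w1.png",f["img"])
E=np.array(f["extrinsics"]);print(-E[:3,:3].T@E[:3,3],-E[2,:3]); print(proj(f,H))
```

```text
[ 0.45602144 -0.26013553  0.544402  ] [-0.02952126 -0.29066823 -0.95636838]
[394.73483197 181.82710892]
```

View pics/w1.png

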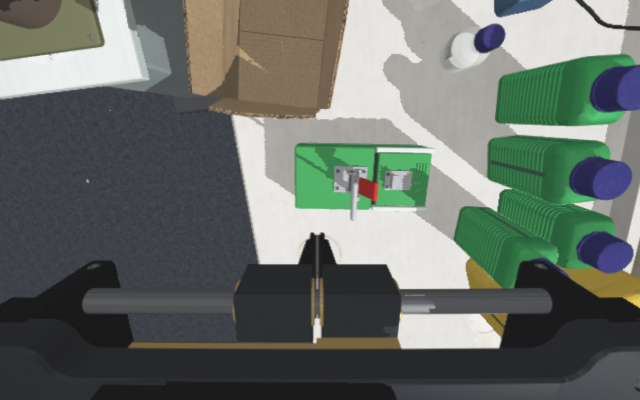

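Wrist view: the case's top corners are near (296,144), (432,150), (429,208) and (295,208). The hook is at (400,180), the lever tip at (376,191), and the crossbar's far end is near (353,219). The carton lies well away, at the top.

Run:
```python
from h import *
import pickle
fs=pickle.load(open("f1.pkl","rb"));f=fs["wrist"]
c=lambda p:np.round([(p-H)@CX,(p-H)@CY,p[2]],4)
P=onz(f,[(296,144),(433,149),(430,208),(295,208)],.064)
print(P.round(4)); e=P[1]+P[2]-P[0]-P[3];print("yaw",np.degrees(np.arctan2(e[1],e[0])),"ctr",c(P.mean(0)))
for n,uv,z in[("barend",(353,219),.199),("bartop",(354,180),.199),("tip",(376,191),.15),("hook",(401,180),.0835),("plate",(352,180),.066)]:
    print(n,c(onz(f,[uv],z)[0]))
im=f["img"][130:235,285:445];cv2.imwrite("pics/w1c.png",cv2.resize(im,(800,525),interpolation=cv2.INTER_CUBIC))
```

```text
[[ 0.4174 -0.2991  0.064 ]
 [ 0.6457 -0.3311  0.064 ]
 [ 0.6418 -0.4356  0.064 ]
 [ 0.4016 -0.4104  0.064 ]]
yaw -6.9616435413045545 ctr [-0.0489  0.002   0.064 ]
barend [-0.0831 -0.0235  0.199 ]
bartop [-0.0838  0.0281  0.199 ]
tip [-0.0448  0.0014  0.15  ]
hook [0.0102 0.0032 0.0835]
plate [-0.0693 -0.0007  0.066 ]
```

View pics/w1c.png

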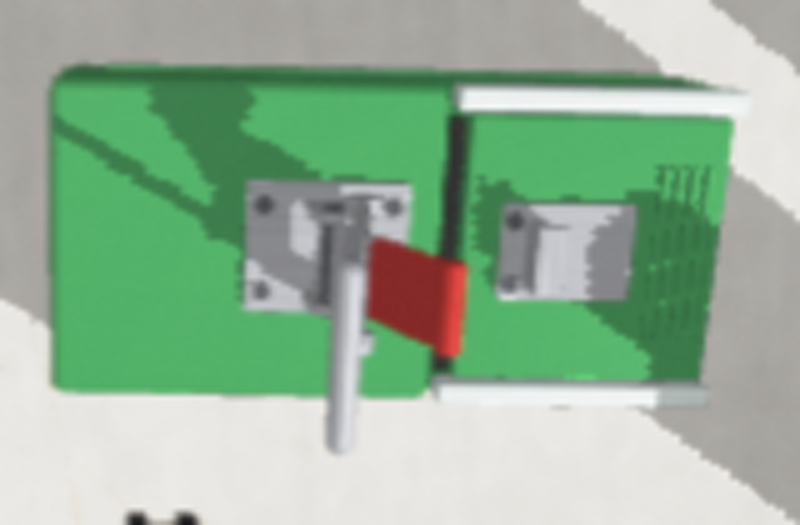

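Emit:
play_rows(motion=[[-0.9,0,1,0,0,0,-1],[0,0,1,0,0,0,-1],[0,0,1,0,0,0,-1],[0,0,1,0,0,0,-1],[0,0,1,0,0,0,-1],[0,0,1,0,0,0,-1],[0,0,1,0,0,0,-1],[0,0,1,0,0,0,-1]])

```text
time_s: 6.35
tcp_pos: [0.4452, -0.3596, 0.1896]
tool_rot: [0.0, 0.743, 0.67, 0.0]
force: [0.1, -0.5, 0.4]
opening: 0.007
finger_force: 0.0
```

Emit:
play_rows(motion=[[0,0,0.8,0,0,0,-1],[0,0.3,0,0,0,0,-1],[0,0.5,0,0,0,0,-1],[0,0.5,0,0,0,0,-1],[0,0.5,0,0,0,0,-1],[0,0.5,0,0,0,0,-1],[0,0,0,0,0,0,-1]])

```text
time_s: 7.05
tcp_pos: [0.4922, -0.3656, 0.1743]
tool_rot: [0.0, 0.743, 0.67, 0.0]
force: [0.7, -0.3, 0.5]
opening: 0.008
finger_force: 0.0
```

Emit:
play_rows(motion=[[0,0.4,0,0,0,0,-1],[0,0.4,0,0,0,0,-1],[0,0.4,0,0,0,0,-1],[0,0.4,0,0,0,0,-1],[0,0.4,0,0,0,0,-1],[0,0.4,0,0,0,0,-1],[0,0.4,0,0,0,0,-1],[0,0,0,0,0,0,-1]])

```text
time_s: 7.85
tcp_pos: [0.5473, -0.3712, 0.1738]
tool_rot: [0.0, 0.743, 0.67, 0.0]
force: [-0.6, -0.5, -0.2]
opening: 0.006
finger_force: 0.0
```

Run:
```python
from h import *
f=bot.grab_frame("scene");g=bot.grab_frame("side")
a=cv2.resize(f["img"][190:320,315:450],(520,500),interpolation=cv2.INTER_CUBIC)
b=cv2.resize(g["img"][140:225,280:328],(280,500),interpolation=cv2.INTER_CUBIC)
cv2.imwrite("pics/p2.png",np.hstack([a,b]))
```

```text
(no output)
```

View pics/p2.png

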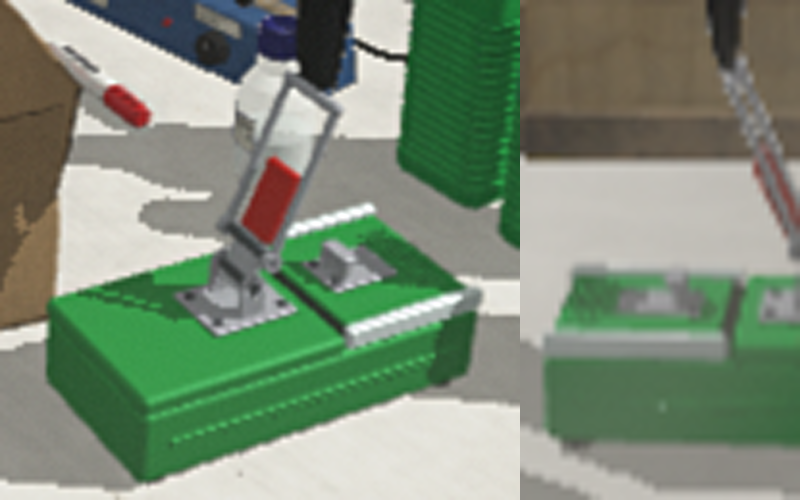

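The bail now leans about 28° towards the hook, in line with the lever, and is still resting on the finger. I'll push a little further.

Emit:
play_rows(motion=[[0,0.4,0,0,0,0,-1],[0,0.4,0,0,0,0,-1],[0,0.4,0,0,0,0,-1],[0,0,0,0,0,0,-1],[0,0,0,0,0,0,-1],[0,0,0,0,0,0,-1]])

```text
time_s: 8.55
tcp_pos: [0.5701, -0.3736, 0.1737]
tool_rot: [-0.0, 0.743, 0.669, -0.0]
force: [0.2, 0.1, -0.7]
opening: 0.005
finger_force: 0.0
```

Run:
```python
from h import *
import pickle
f=bot.grab_frame("scene");g=bot.grab_frame("side");pickle.dump([f,g],open("f3.pkl","wb"))
a=cv2.resize(f["img"][190:320,315:450],(520,500),interpolation=cv2.INTER_CUBIC)
b=cv2.resize(g["img"][140:225,280:328],(280,500),interpolation=cv2.INTER_CUBIC)
cv2.imwrite("pics/p3.png",np.hstack([a,b]))
```

```text
(no output)
```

View pics/p3.png

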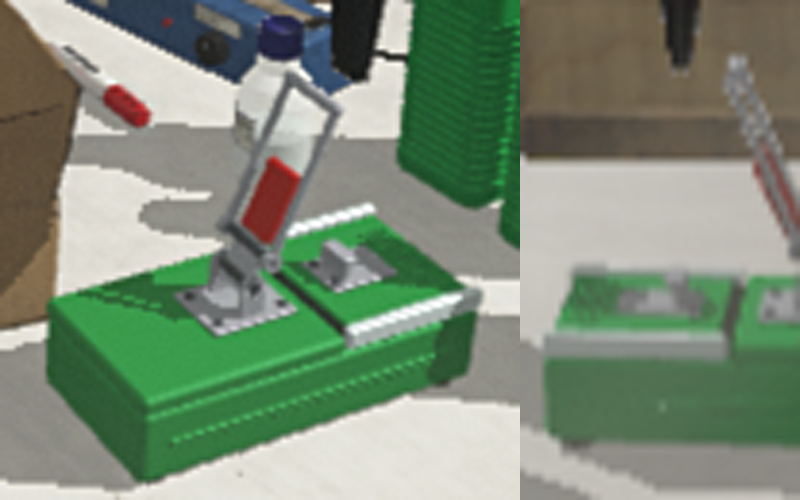

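The bail stayed put, and the finger (side-view tip about (680,65) in the crop) has moved on over the crossbar. I'll measure the bar.

Run:
```python
from h import *
import pickle
F=pickle.load(open("f3.pkl","rb"))
S=lambda x,y:(315+x*135/520,190+y*.26);D=lambda x,y:(280+(x-520)*48/280,140+y*.17)
c=lambda p:np.round([(p-H)@CX,(p-H)@CY,p[2]],4)
for n,a,b in[("bar",S(314,92),D(735,63)),("tip",S(286,167),D(763,160)),("low",S(247,245),D(793,230)),("finger",S(353,77),D(680,65))]:
    p,e=tri(F,[a,b]);print(n,c(mid(F[0],a)),c(mid(F[1],b)),c(p),e[0].round(4))
s=bot.state();print("tcp",c(s["tcp_pos"]))
```

```text
bar [-0.0298 -0.      0.1929] [-0.033   0.      0.2011] [-0.0337 -0.0063  0.1982] 0.0017
tip [-0.0447  0.      0.1479] [-0.0476 -0.      0.1486] [-0.0468 -0.0017  0.1487] 0.0009
low [-0.0676  0.      0.1021] [-0.0637  0.      0.1099] [-0.0666 -0.0032  0.1064] 0.0038
finger [-0.0025 -0.      0.1961] [-0.004   0.      0.1996] [-0.0042 -0.0026  0.1983] 0.0007
tcp [-0.0052  0.002   0.1739]
```

Run:
```python
from h import *
import pickle
f=pickle.load(open("f1.pkl","rb"))["wrist"]
p=np.array([.4465,-.3438,.3493])
for dz in(0,.01,.02,.03):print(dz,proj(f,p+[0,0,dz]))
F=pickle.load(open("f3.pkl","rb"));t=bot.state()["tcp_pos"]
for g,n in zip(F,"sd"):
  for dz in(0,.02):print(n,proj(g,np.array(t)+[0,0,dz]))
  im=g["img"];u,v=proj(g,t).round().astype(int);print(im[v-12:v+8,u].sum(1).tolist())
```

```text
0 [315.56104968 235.01870997]
0.01 [315.5142059  240.60690623]
0.02 [315.46272402 246.75006865]
0.03 [315.40588198 253.53487198]
s [404.11487502 218.80264456]
s [404.99691443 210.79481369]
[81, 98, 182, 271, 241, 349, 655, 669, 656, 664, 664, 614, 631, 675, 678, 668, 655, 636, 501, 407]
d [307.87168623 159.31922887]
d [307.78940589 153.03391326]
[109, 118, 136, 144, 248, 338, 285, 285, 285, 278, 274, 302, 317, 264, 260, 262, 264, 268, 264, 266]
```

Run:
```python
from h import *
import pickle
f=pickle.load(open("f0.pkl","rb"))["scene"];print("start",proj(f,[.19612,.61914,.18889]),proj(f,[.19612,.61914,.20889]))
f=pickle.load(open("f1.pkl","rb"))["scene"];t=[.4465,-.3438,.3493];print(proj(f,t))
a=f["img"][60:200,280:440]; F=pickle.load(open("f3.pkl","rb"));b=F[1]["img"][100:180,270:361]
for im,n,c,o in((a,f,t,(280,60)),(b,F[1],bot.state()["tcp_pos"],(270,100))):
    u,v=(proj(n,c)-o).round().astype(int);im[v,u]=(255,0,255)
cv2.imwrite("pics/t.png",np.hstack([cv2.resize(a,(400,350),interpolation=0),cv2.resize(b,(398,350),interpolation=0)]))
```

```text
start [110.67873845 122.93580304] [109.74231494 117.08023137]
[356.66208942 150.7448443 ]
```

View pics/t.png

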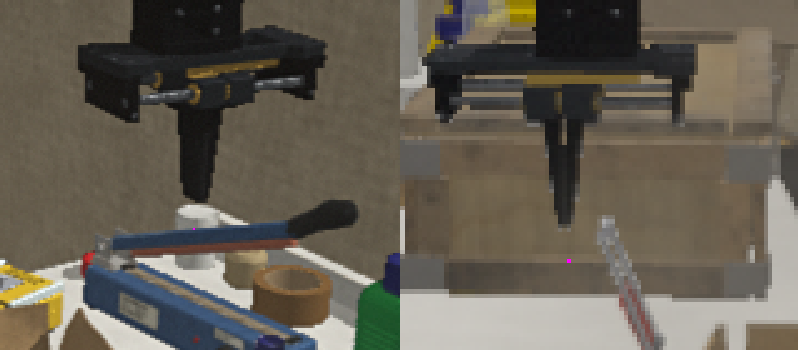

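The visible fingertip is about 20 mm above the reported TCP, which is why it slid over the bar. I'll retreat over the bar and push again from lower down.

Emit:
play_rows(motion=[[0,0,-1,0,0,0,-1],[0,0,-1,0,0,0,-1],[-0.1,-1,0,0,0,0,-1],[0,-1,0,0,0,0,-1],[0,-1,0,0,0,0,-1],[0,-0.6,0,0,0,0,-1],[0,0,1,0,0,0,-1],[0,0,1,0,0,0,-1]])

```text
time_s: 9.45
tcp_pos: [0.4986, -0.3687, 0.1748]
tool_rot: [0.001, 0.743, 0.669, 0.0]
force: [-1.0, 0.1, 0.0]
opening: 0.006
finger_force: 0.0
```

Emit:
play_rows(motion=[[0,0,0.5,0,0,0,-1],[0,0.3,0,0,0,0,-1],[0,0.5,0,0,0,0,-1],[0,0.5,0,0,0,0,-1],[0,0.5,0,0,0,0,-1],[0,0.4,0,0,0,0,-1],[0,0.3,0,0,0,0,-1],[0,0,0,0,0,0,-1]])

```text
time_s: 10.25
tcp_pos: [0.549, -0.3734, 0.1639]
tool_rot: [0.0, 0.743, 0.67, 0.0]
force: [-0.2, -0.2, -0.6]
opening: 0.004
finger_force: 0.0
```

```bash
cat >> h.py <<'E'
import pickle
def diff(tag,ref):
    "triangulation-free look: grey wire mask change near the case in scene"
    f=bot.grab_frame("scene");g=bot.grab_frame("side");pickle.dump([f,g],open(tag,"wb"))
    R=pickle.load(open(ref,"rb"))
    for a,b,(x0,x1,y0,y1) in((f,R[0],(370,445,195,285)),(g,R[1],(280,345,140,200))):
        d=(cv2.absdiff(a["img"],b["img"]).sum(2)>80).astype(np.uint8)[y0:y1,x0:x1]
        k,_,st,c=cv2.connectedComponentsWithStats(d)
        print([((st[i][:4]+[x0,y0,0,0]).tolist(),int(st[i][4])) for i in range(1,k) if st[i][4]>6])
E
python3 - <<'E'
from h import *
diff("f4.pkl","f3.pkl")
c=lambda p:np.round([(p-H)@CX,(p-H)@CY,p[2]],4);print(c(bot.state()["tcp_pos"]))
F=pickle.load(open("f4.pkl","rb"));print(F[0]["img"][205:222,393:402].sum(2))
E
```

```text
[([373, 195, 43, 51], 549), ([386, 243, 11, 13], 45)]
[([304, 140, 15, 16], 141), ([309, 160, 20, 19], 90), ([299, 162, 27, 21], 78)]
[-2.700e-02  1.000e-04  1.638e-01]
[[190  86  84  91  96  87  89  96 100]
 [234  73  83  98  97  96  96 100 106]
 [227  66  79  90  89  92  97 101  99]
 [233  69  79 101  89  88  92  91 106]
 [265  66  82  95  98  90  92 102 103]
 [405 101  75  93  90  92  94 102  99]
 [512 135  75  94  95  86  95 101  98]
 [404  86  64  91  99  97  94  95 101]
 [439 137  66  75  90  98  94 107  97]
 [652 418 201  68  78  86  94 112  87]
 [702 684 543 290  97  70  78  98  96]
 [684 704 725 667 325 124  80  84  99]
 [673 682 695 696 628 398 186 125 163]
 [663 661 657 676 683 648 459 274 308]
 [644 652 661 671 662 611 430 316 343]
 [650 660 672 673 597 415 328 342 518]
 [664 673 673 625 417 322 347 505 664]]
```

Run:
```python
from h import *
c=lambda p:np.round([(p-H)@CX,(p-H)@CY,p[2]],4)
F=pickle.load(open("f4.pkl","rb"))
for uv in[(299.5,162.5),(326,183),(309,160)]:print(c(mid(F[1],uv)))
diff("f5.pkl","f4.pkl")
```

```text
[0.0212 0.     0.1626]
[-0.0613 -0.      0.0969]
[-0.0085 -0.      0.1711]
[([393, 210, 6, 8], 13), ([389, 213, 27, 20], 116), ([393, 231, 29, 14], 53), ([387, 246, 25, 12], 94), ([370, 265, 6, 4], 14)]
[([299, 162, 22, 17], 65), ([309, 166, 14, 10], 30), ([299, 180, 22, 6], 37), ([309, 183, 17, 4], 28), ([297, 187, 7, 2], 10)]
```

Emit:
play_rows(motion=[[0,0.4,0,0,0,0,-1],[0,0,0.5,0,0,0,-1],[0,0,1,0,0,0,-1],[0,0,1,0,0,0,-1],[0,0,0.2,0,0,0,-1]])

```text
time_s: 10.95
tcp_pos: [0.5543, -0.3728, 0.1058]
tool_rot: [-0.003, 0.743, 0.669, -0.001]
force: [-0.1, -0.1, -0.6]
opening: 0.006
finger_force: 0.0
```

Run:
```python
from h import *
c=lambda p:np.round([(p-H)@CX,(p-H)@CY,p[2]],4)
diff("f6.pkl","f5.pkl");s=bot.state();print(c(s["tcp_pos"]),s["force"])
p=np.array([-.072,.086])
for th in(1.95,1.6,1.3,1.0,.7,.4,.2,0):
    d=np.array([-np.cos(th),np.sin(th)]);n=np.array([np.sin(th),np.cos(th)])
    print(th,(p+.05*d+.004*n+np.array([.008,-.006])*np.sin(th)-[0,.02]).round(4))
a=pickle.load(open("f6.pkl","rb"))
im=np.hstack([cv2.resize(a[0]["img"][190:320,330:450],(461,500),interpolation=cv2.INTER_CUBIC),cv2.resize(a[1]["img"][140:225,275:330],(324,500),interpolation=cv2.INTER_CUBIC)])
cv2.imwrite("pics/p6.png",im)
```

```text
[([370, 195, 19, 5], 48), ([370, 195, 71, 46], 971), ([408, 233, 14, 12], 31), ([385, 246, 34, 19], 205), ([387, 249, 5, 3], 13), ([370, 264, 7, 6], 25), ([384, 266, 5, 2], 9)]
[([282, 140, 8, 9], 46), ([300, 140, 21, 34], 215), ([336, 140, 5, 10], 24), ([299, 179, 24, 10], 92), ([297, 187, 5, 6], 11)]
[-0.0198  0.0005  0.1083] [-0.02312821  0.32834603  0.86941433]
1.95 [-0.0423  0.1054]
1.6 [-0.0585  0.1099]
1.3 [-0.0738  0.1095]
1.0 [-0.0889  0.1052]
0.7 [-0.1025  0.0974]
0.4 [-0.1134  0.0868]
0.2 [-0.1186  0.0787]
0 [-0.122  0.07 ]
```

View pics/p6.png

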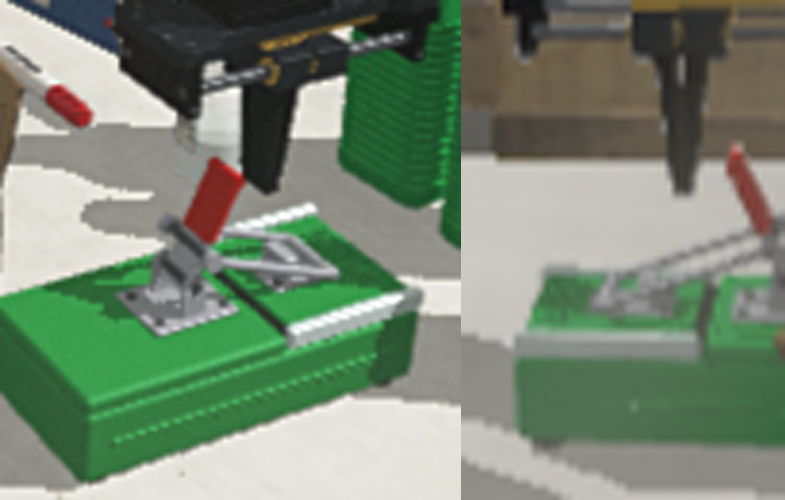

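The bail has fallen and its crossbar lies beyond the hook (crop scene (320,270)). The fingertip is on the hook side of the red lever, below the lever's end. Next is the lever arc.

Emit:
play_rows(motion=[[0,-0.5,-0.05,0,0,0,-1],[0,-0.5,-0.05,0,0,0,-1],[0,-0.5,-0.05,0,0,0,-1],[0,-0.45,0,0,0,0,-1],[0,-0.4,0,0,0,0,-1],[0,-0.4,0,0,0,0,-1],[0,-0.4,0.1,0,0,0,-1],[0,-0.35,0.1,0,0,0,-1]])

```text
time_s: 11.85
tcp_pos: [0.4856, -0.3668, 0.1086]
tool_rot: [-0.0, 0.743, 0.669, -0.0]
force: [1.4, -0.3, 0.2]
opening: 0.004
finger_force: 0.8
```

```bash
cat >> h.py <<'E'
def red():
    f=bot.grab_frame("scene");g=bot.grab_frame("side")
    c=lambda p:np.round([(p-H)@CX,(p-H)@CY,p[2]],4)
    for n,f,(x0,x1,y0,y1) in(("scene",f,(355,425,200,290)),("side",g,(290,350,140,200))):
        h=cv2.cvtColor(f["img"],cv2.COLOR_BGR2HSV)
        r=((h[...,0]<8)|(h[...,0]>172))&(h[...,1]>130)&(h[...,2]>60)
        v,u=np.nonzero(r[y0:y1,x0:x1])
        if len(v):
            u=u+x0;v=v+y0;print(n,len(v),u.min(),u.max(),v.min(),v.max(),c(mid(f,(u.mean(),v.mean()))),"top",c(mid(f,(u[v==v.min()].mean(),v.min()))))
    s=bot.state();print("tcp",c(s["tcp_pos"]),np.round(s["force"],1),s["time_s"])
E
python3 -c "
from h import *
red()"
```

```text
scene 112 362 376 237 255 [-0.0963 -0.      0.1297] top [-0.1133 -0.      0.1571]
side 19 334 341 167 178 [-0.0961  0.      0.1325] top [-0.1061  0.      0.1503]
tcp [-0.0907  0.0003  0.1078] [ 0.5 -0.5 -0.3] 11.95
```

Emit:
play_rows(motion=[[0,-0.2,0.2,0,0,0,-1],[0,-0.25,0.2,0,0,0,-1],[0,-0.2,0.2,0,0,0,-1],[0,-0.2,0.25,0,0,0,-1],[0,-0.15,0.25,0,0,0,-1],[0,-0.1,0.2,0,0,0,-1],[0,0,0,0,0,0,-1]])

```text
time_s: 12.65
tcp_pos: [0.4635, -0.364, 0.0813]
tool_rot: [-0.001, 0.743, 0.669, -0.0]
force: [0.1, -0.0, -0.2]
opening: 0.006
finger_force: 0.0
```

```bash
python3 -c "
from h import *
red()"
```

```text
scene 83 355 370 256 263 [-0.1153 -0.      0.0993] top [-0.1269 -0.      0.1133]
side 13 345 348 178 181 [-0.1258 -0.      0.1087] top [-0.13   -0.      0.1149]
tcp [-0.1116  0.0004  0.0819] [ 0.2 -0.8 -0.2] 12.75
```

Emit:
play_rows(motion=[[0,-0.1,0.2,0,0,0,-1],[0,-0.1,0.2,0,0,0,-1],[0,-0.1,0.2,0,0,0,-1],[0,0,0.1,0,0,0,-1],[0,0,0,0,0,0,-1]])

```text
time_s: 13.25
tcp_pos: [0.4581, -0.3636, 0.068]
tool_rot: [-0.001, 0.743, 0.669, -0.0]
force: [-0.1, -0.9, -0.2]
opening: 0.003
finger_force: 0.0
```

```bash
python3 -c "
from h import *
red()"
```

```text
scene 88 355 369 262 271 [-0.1149  0.      0.0828] top [-0.1152  0.      0.0945]
side 9 346 348 185 187 [-0.1275  0.      0.0883] top [-0.1274  0.      0.0916]
tcp [-0.1171  0.      0.0687] [ 0.1 -0.2  0.4] 13.35
```

Emit:
play_rows(motion=[[0,0,0.15,0,0,0,-1],[0,0,0.15,0,0,0,-1],[0,0,0.1,0,0,0,-1]])

```text
time_s: 13.65
tcp_pos: [0.459, -0.3645, 0.0651]
tool_rot: [-0.0, 0.743, 0.669, -0.0]
force: [-9.8, 8.2, 27.5]
opening: 0.006
finger_force: 13.8
```

Firm contact with the flat lever at 27 N. I'll retreat straight up and then check.

Emit:
play_rows(motion=[[0,0,-0.5,0,0,0,-1],[0,0,-1,0,0,0,-1],[0,0,-1,0,0,0,-1],[0,0,-1,0,0,0,-1],[0,0,-1,0,0,0,-1],[0,0,-1,0,0,0,-1],[0,0,-1,0,0,0,-1],[0,0,-1,0,0,0,-1]])

```text
time_s: 14.45
tcp_pos: [0.4586, -0.3639, 0.2115]
tool_rot: [-0.0, 0.743, 0.669, -0.0]
force: [0.6, 0.6, -0.6]
opening: 0.005
finger_force: 0.0
```

Emit:
play_rows(motion=[[0,0,-1,0,0,0,-1],[0,0,-1,0,0,0,-1],[0,0,-1,0,0,0,-1],[0,0,-1,0,0,0,-1],[0,0,0,0,0,0,-1]])

```text
time_s: 14.95
tcp_pos: [0.4598, -0.365, 0.2945]
tool_rot: [0.003, 0.743, 0.669, 0.0]
force: [0.0, 0.1, 0.4]
opening: 0.004
finger_force: 0.0
```

Run:
```python
from h import *
red()
F0=pickle.load(open("f0.pkl","rb"));F6=pickle.load(open("f6.pkl","rb"))
for n,k in(("scene",0),("side",1)):
    f=bot.grab_frame(n)
    # lid shift: phase-correlate lid's far-edge patch before/after; yellow latch unchanged
    x0,x1,y0,y1=(415,442,252,282) if k==0 else (282,296,182,205)
    g=lambda im:cv2.cvtColor(cv2.resize(im[y0:y1,x0:x1],None,fx=4,fy=4,interpolation=cv2.INTER_CUBIC),cv2.COLOR_BGR2GRAY).astype(np.float32)
    a,b=g(F0[n]["img"]),g(f["img"]);sh,r=cv2.phaseCorrelate(a,b,cv2.createHanningWindow(a.shape[::-1],cv2.CV_32F))
    p=np.array([.64,-.39,.068]);e=(proj(f,p-.003*CX)-proj(f,p));print(n,"lid shift px",np.array(sh)/4,round(r,2),"expected",e.round(2))
    ya=(slice(130,190),slice(245,290)) if k==0 else(slice(215,300),slice(310,360))
    print("yellow change px",int((cv2.absdiff(f["img"],F0[n]["img"])[ya].sum(2)>120).sum()))
    # wires: change vs the bar-fallen frame near hook
    w=(slice(235,275),slice(385,425)) if k==0 else(slice(175,195),slice(292,330))
    d=(cv2.absdiff(f["img"],F6[k]["img"])[w].sum(2)>80);print("wire change",d.sum())
    cv2.imwrite(f"pics/end_{n}.png",f["img"])
w=bot.grab_frame("wrist");cv2.imwrite("pics/end_w.png",w["img"])
c=lambda p:np.round([(p-H)@CX,(p-H)@CY,p[2]],4)
# bright grey wire pixels in the wrist view on plane z~.075 near the hook, as case coordinates, along the side-wire lines
h=cv2.cvtColor(w["img"],cv2.COLOR_BGR2HSV)
for y in(-.02,0,.02):
    row=[]
    for x in np.arange(-.05,.045,.0025):
        u,v=proj(w,H+x*CX+y*CY+[0,0,-.0083]).round().astype(int);row.append(int(h[v,u,1]) if 0<=v<400 and 0<=u<640 else -1)
    print(y,row)
```

```text
scene 115 355 369 260 271 [-0.1149  0.      0.0854] top [-0.1116  0.      0.0986]
side 9 346 348 185 187 [-0.1275  0.      0.0883] top [-0.1274  0.      0.0916]
tcp [-0.117  -0.      0.2906] [-0.1 -0.2  0.1] 15.05
scene lid shift px [-0.03754798 -0.00384779] 0.79 expected [-0.99  0.31]
yellow change px 0
wire change 467
side lid shift px [0.93666916 0.03970057] 0.53 expected [0.93 0.02]
yellow change px 0
wire change 127
-0.02 [10, 10, 54, 57, 56, 52, 9, 9, 49, 53, 54, 53, 32, 23, 21, 22, 17, 13, 10, 10, 8, 5, 26, 131, 134, 134, 135, 133, 134, 135, 134, 134, 134, 131, 134, 135, 135, 132]
0 [10, 29, 129, 135, 137, 132, 108, 45, 135, 135, 136, 133, 112, 27, 7, 9, 9, 9, 10, 8, 7, 9, 8, 8, 9, 9, 7, 9, 9, 7, 7, 104, 132, 132, 131, 133, 132, 133]
0.02 [6, 5, 6, 6, 6, 6, 6, 5, 6, 6, 6, 6, 6, 6, 6, 6, 6, 6, 5, 6, 8, 9, 31, 96, 133, 134, 135, 134, 135, 134, 131, 132, 132, 131, 135, 135, 134, 132]
```

```bash
python3 -c "
from rig import bot
print(bot.close_job())"
```

```text
the job is handed in; nothing more can be done
None
```

I handed the job in at about 15 s: the green case's bail is behind the hook and its red lever lies flat and holding; one of two views shows the lid pulled about 3 mm (the scene-camera check showed no shift), and the yellow latch was left alone.

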